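# Load the label dispenser and hold its flap open for threading

### The arm

A 6-joint arm with a two-finger parallel gripper is mounted at the origin on a cart in front of the work surface, level with it; the furniture and walls round the work are solid. World frame = base frame: x ahead of the robot, y to its left, z up, the work surface at z = 0. Lengths are in m, angles in rad, forces in N, time in s.
With the tool pointing down it reaches from about 0.35 to 0.775 m from the base axis. Payload 5.5 kg.
Tool frame: the origin (TCP) lies at the very end of the fingers, on their centre line; the grasp point (between the pads) lies 19 mm behind it; z points along the fingers, y is the direction in which the jaws open and shut (so a half turn about z gives the same grasp; the last joint's range is limited). The gripper opens to 85 mm and grips with 20 to 120 N. Pads are 22 mm wide; open, the fingers measure 114 mm over their backs; the gripper's body (76 mm by 85 mm) begins 54 mm behind the grasp point. The pads swing forward as they close: fully open they stand 13 mm farther back than shut.
Start: joints at [1.139, 0.313, 0.046, 1.304, 0, 1.431], TCP at [0.165, 0.551, 0.231] pointing down, gripper open.
Joint ranges: [-2.76, 2.76], [-0.86, 1.69], [-1.03, 1.26], [-2.2, 2.34], [-1.47, 1.5], [-3.14, 3.14]. Speed limits (rad/s): [2.57, 2.57, 3.14, 3.14, 3.14, 3.14].

### API

Orientations are given as a unit quaternion [w, x, y, z].
In Python, from workcell import get_state, vision, workorder, silhouettes, tip_of gives the robot as it stands.
- The arm moves only by the shell command python3 -m inch 'ROWS' [FORCE]. ROWS is JSON, a list of rows, each a list of 7 numbers: the shift along the tool's x, y, z in cm, then the turn, a rotation vector about the tool's x, y, z in degrees, then the finger opening in cm, from 0 to 8.54. In form: [[dx, dy, dz, rx, ry, rz, hand], ...]. A call has 1 to 5 rows; each row shifts and turns the commanded pose from where the row before left it, along the tool's axes as they then stand; what a row does not reach is not made up. A row lasts 1/10 s, in which the tool goes at most 50 mm and 8.59 degrees, less where a joint would pass 70% of its speed; a pose out of reach is approached as far as the arm can. A call with a gripper value outside its range is refused whole. The fingers move at their own pace and stop on an object; FORCE is the grip in N (left out, the last holds). Time passes only in rows, so rows that do not move let the fingers close. It gives the time, the measured TCP pose, the force and the opening at its end, in the units of the state.
- get_state(): the state, without advancing time (a new reading comes with each control period).
- vision.read_camera(name): name is "scene" or "top"; returns a dict with "pixels" (420x560x3 uint8, red, green, blue), "depth" (420x560 float32, m along the optical axis (not along the pixel's ray), 0 where there is no reading), "mtx" (3x3 intrinsics, pixels), "k1" (the pictures are not rectified: a ray, as slopes to the right and down, at radius r is drawn at 1 + k1 r^2 times it, then the intrinsics apply), "T" (4x4, takes a point from camera to world coordinates). Camera axes: x right, y up, looking along -z (the intrinsics and any distortion apply to the point x, -y, -z); pixel columns grow to the right and rows downward; lengths in m; the calibration is good to about 2 mm. A picture is of the moment at which its call begins.
- workorder.hand_in(): hands the job in, once; it reports no verdict.
Trained networks look in a picture, given as the dict that the camera call returned (one of the last four; its "shot" number tells which), for a name from the list of things; names that differ only in an ending like _2 or _b are one class to them, and where a whole thing is asked for, a point or a joint stands for the part that bears it (a point fixed in the world has none). Each returns a list of dicts, best first, with "confidence" (0 to 1); they miss things now and then, are a little off and sometimes report something else, mostly with a low value. They report only what shows in the picture. A call takes as long as a camera call. They do not tell look-alikes from the thing itself.
- silhouettes(picture, label): "mask" (420x560 bool, what is visible of it) and "location" ([column, row] in pixels, amid what is visible of it).
- tip_of(picture, label): "location" ([column, row] in pixels: a listed point, or the origin of a listed thing).
The state is a dict: "clock": time; "joint_pos": joint angles; "qvel": joint speeds; "tau": joint torques, N m; "tcp_pos": TCP position; "orientation": TCP orientation; "wrist_force": force on the tool from outside, world axes, zero at the start; "ft_torque": the same for the moment, N m; "finger_gap": finger opening in m.
Only numpy, scipy, OpenCV 4.12 (cv2) and the standard library are available. Lean on these libraries where they do the work, as an engineer would, in place of code of your own. Each camera call takes 0.05 s, during which the arm holds its last target.

### The job

Get the label dispenser ready for threading: put the roll of stickers over the dispenser's upright spindle so that it lies flat and fully down on the hub, and let go of it. Then raise the dispenser's spring-shut flap by its lift bar to 60 degrees from shut and keep holding it there with the gripper: the flap falls shut if released, so the job finishes while you are still holding it steadily at 60 degrees. Leave the timer and the brown bottle where they stand.

Things in the scene. Friction and masses are not known exactly. Their poses are not given: they have to be found in the camera images.
- roll_center (a point): centre (half-way up) of the roll of stickers: a squat ring lying flat on the worktop, 52 mm outside diameter, hole 26 mm clear, 22 mm high, 30 g; loose; its z axis is the axis of the hole; either face may be up. It can be gripped across its outside. It, the timer and the brown bottle may stand in each other's places, to the left of the dispenser
- dispenser: label dispenser, fixed to the worktop: grey base plate 140 x 200 mm, 8 mm thick. Origin on the worktop; x points to its rear (away from the robot at yaw 0), y to its left, z up; the base plate spans x -70..70 mm, y -125..75 mm. On its right stands the steel spindle on a black hub, in the middle the feed head (88 x 86 mm, y -23..63 mm, top 57 mm high) under the flap
- spindle_seat (a point): centre of the top of the black hub (38 mm diameter, its top 26 mm above the worktop), on the axis of the upright steel spindle: 20 mm diameter, 31 mm tall above this point (the top 6 mm tapered). A fully seated roll has its centre 11 mm above this point. In the dispenser's frame at (0, -85, 26) mm; its axes are the dispenser's
- flap (a joint): angle of the steel flap on top of the feed head, rad: 0 shut (plate level), grows as the front edge is lifted up and back, stop at 1.6; 60 degrees = 1.047. Weight and a spring always pull it shut: 2 to 3 N at the lift bar over its whole travel
- flap_hinge (a point): point on the flap's hinge axis, which is level and runs along the dispenser's y; at (45, 95, 60) mm in the dispenser's frame, in one plane with flap_bar, square to the axis. Axes are the dispenser's; fixed
- flap_bar (a point): grip point on the flap's lift bar: a round steel bar, 12 mm diameter, along the dispenser's y at the flap's front edge, 95 mm from the hinge axis; when shut it is level with the hinge, 60 mm above the worktop. The bar sticks out 64 mm to the left of the plate, with an 18 mm end cap; this point is on it 33 mm from the plate, 28 mm from the cap, and nothing lies beneath. Turns with the flap
- timer: bystander: white lab timer, 62 x 62 x 21 mm, loose; origin under its centre
- brown_bottle: bystander: brown bottle with a white cap, 52 mm diameter, 105 mm high, loose; origin under its centre
Things that resemble listed ones, but are neither listed nor needed, are in the scene too. There is more than one size of the part that bears roll_center; the job needs the smallest.

How it is judged:
By the outcome, as a careful person would: the job done as asked, in the order asked, and still so for the second after the job is handed in, while the arm keeps its last pose, push and grip.
It also fails if it takes over 51 s, if anything falls off the work surface, if the arm or the gripper's body presses on something with over 40 N, if the wrist force passes 120 N, or if a joint passes its speed limit or range.

## Working session

There is one attempt and no reset: what is moved stays moved. The work goes in short steps, Python scripts to look and compute and a shell command to move; the robot and the scene stay as the last step left them, time stands still between calls to the robot, and variables do not carry over. Pictures are saved under pics/ and viewed, and the job is handed in when it is done.

```bash
ls; mkdir -p pics; cat > h.py <<'E'
import numpy as np, cv2, pickle
from workcell import get_state, vision, workorder, silhouettes, tip_of
def shot(name,fn=None):
    p=vision.read_camera(name)
    if fn: cv2.imwrite('pics/'+fn,cv2.cvtColor(p['pixels'],cv2.COLOR_RGB2BGR))
    return p
def ray(p,uv):
    K=np.array(p['mtx']);k=p['k1']
    u=cv2.undistortPoints(np.array([[uv]],float),K,np.array([k,0,0,0],float))[0,0]
    return np.array([u[0],-u[1],-1.0])
def onz(p,uv,z):
    T=np.array(p['T']);d=T[:3,:3]@ray(p,uv);o=T[:3,3]
    return o+d*(z-o[2])/d[2]
def cloud(p):
    h,w=p['depth'].shape
    K=np.array(p['mtx']);T=np.array(p['T'])
    g=np.stack(np.meshgrid(np.arange(w),np.arange(h)),-1).reshape(-1,1,2).astype(float)
    u=cv2.undistortPoints(g,K,np.array([p['k1'],0,0,0],float))[:,0]
    d=p['depth'].reshape(-1,1)
    P=np.concatenate([u[:,:1]*d,-u[:,1:]*d,-d],1)@T[:3,:3].T+T[:3,3]
    P[d[:,0]<=0]=np.nan
    return P.reshape(h,w,3)
def proj(p,X):
    T=np.array(p['T']);c=(np.asarray(X,float).reshape(-1,3)-T[:3,3])@T[:3,:3]
    q=c[:,:2]/-c[:,2:];q[:,1]*=-1
    q=q*(1+p['k1']*(q**2).sum(1,keepdims=True));K=np.array(p['mtx'])
    return q*[K[0,0],K[1,1]]+[K[0,2],K[1,2]]
E
python3 - <<'E'
from h import *
for n in ['scene','top']:
    p=shot(n,n+'1.png')
    print(n,np.round(p['T'],3).tolist(),p['k1'],np.round(p['mtx'],1).tolist())
    for l in ['roll_center','timer','brown_bottle','dispenser']:
        for s in silhouettes(p,l): print(l,'sil',round(s['confidence'],2),np.round(s['location']),s['mask'].sum())
    for l in ['roll_center','spindle_seat','flap_bar','flap_hinge','dispenser']:
        for s in tip_of(p,l): print(l,'tip',round(s['confidence'],2),np.round(s['location'],1))
    pickle.dump(p,open(n+'1.pkl','wb'))
print(get_state())
E
```

```text
pics
scene [[0.454, 0.699, -0.552, -0.137], [-0.891, 0.351, -0.289, -0.156], [-0.008, 0.623, 0.782, 0.996], [0.0, 0.0, 0.0, 1.0]] 0.013853239957564541 [[508.0, 0.0, 291.4], [0.0, 508.0, 210.2], [0.0, 0.0, 1.0]]
roll_center sil 0.94 [216. 271.] 790
roll_center sil 0.74 [262. 151.] 449
roll_center sil 0.61 [205. 198.] 373
timer sil 0.96 [256. 192.] 562
brown_bottle sil 0.67 [236. 226.] 798
dispenser sil 0.7 [365. 250.] 4774
roll_center tip 0.93 [202.9 199. ]
roll_center tip 0.85 [219.9 272.3]
roll_center tip 0.8 [261.1 150. ]
spindle_seat tip 0.92 [391.9 256.7]
flap_bar tip 0.84 [313.2 229.6]
flap_hinge tip 0.71 [337.1 200.6]
dispenser tip 0.88 [354.8 245.8]
top [[0.014, 0.995, -0.098, 0.437], [-1.0, 0.013, -0.012, 0.2], [-0.011, 0.099, 0.995, 0.926], [0.0, 0.0, 0.0, 1.0]] -0.00019281742356754412 [[390.2, 0.0, 277.9], [0.0, 390.2, 215.7], [0.0, 0.0, 1.0]]
roll_center sil 0.85 [246. 298.] 691
roll_center sil 0.72 [210. 135.] 658
roll_center sil 0.59 [184. 226.] 370
timer sil 0.94 [232. 193.] 644
brown_bottle sil 0.92 [244. 253.] 451
dispenser sil 0.63 [367. 219.] 5145
roll_center tip 0.
[... 195 characters left out ...]
r tip 0.93 [357.4 216.6]
{'clock': 1.0, 'joint_pos': array([ 1.13941919e+00,  3.13160128e-01,  4.61122364e-02,  1.30358662e+00,
       -2.40119424e-05,  1.43119333e+00]), 'qvel': array([ 0.00019083, -0.00024828,  0.00160395,  0.00030801, -0.00015914,
       -0.00037394]), 'tau': array([ 4.26289407e-04, -4.80471432e+01,  2.98819292e+01,  1.63814134e-04,
       -4.33735249e-05,  1.08333502e-06]), 'tcp_pos': array([0.16543946, 0.55073967, 0.2313509 ]), 'orientation': array([3.43062838e-05, 1.45370137e-01, 9.89377338e-01, 7.42530720e-05]), 'wrist_force': array([ 0.06247667, -0.08668451, -0.45299547]), 'ft_torque': array([-0.02101936, -0.07182127,  0.00489438]), 'finger_gap': 0.08532708189948776}
```

```bash
python3 - <<'E'
from h import *
for n,c in [('scene',(150,120,300,200)),('top',(130,90,330,240))]:
    im=cv2.imread(f'pics/{n}1.png');x,y,w,h=c
    s=min(800/w,600/h)
    cv2.imwrite(f'pics/{n}1c.png',cv2.resize(im[y:y+h,x:x+w],None,fx=s,fy=s,interpolation=cv2.INTER_CUBIC)); print(n,s)
    p=pickle.load(open(n+'1.pkl','rb'));C=cloud(p)
    uv={'scene':[(203,199),(220,272),(261,150)],'top':[(187.5,227.3),(244.8,301.5),(214.3,138.2)]}[n]
    for q in uv:
        u,v=map(int,q)
        B=C[v-35:v+35,u-35:u+35].reshape(-1,3)
        c=onz(p,q,0.011)
        m=(np.hypot(*(B[:,:2]-c[:2]).T)<0.06)&(B[:,2]>0.012)&(B[:,2]<.06)
        print(n,q,c.round(4),'zmax',np.nanpercentile(B[m,2],[50,90]).round(4),'ext',np.ptp(B[m],0).round(3), m.sum())
    U={'scene':[(391.9,256.7),(313.2,229.6),(337.1,200.6),(354.8,245.8)],'top':[(397.1,223.3),(316.4,227.6),(325.4,183.6),(357.4,216.6)]}[n]
    for l,q,z in zip(['seat','bar','hinge','disp'],U,[.026,.06,.06,0]): print(l,onz(p,q,z).round(4))
E
```

```text
scene 2.6666666666666665
scene (203, 199) [0.4905 0.4234 0.011 ] zmax [0.0213 0.0242] ext [0.053 0.053 0.015] 274
scene (220, 272) [0.3268 0.2705 0.011 ] zmax [0.0282 0.0311] ext [0.067 0.068 0.022] 635
scene (261, 150) [0.7088 0.3774 0.011 ] zmax [0.0275 0.0309] ext [0.071 0.067 0.022] 420
seat [ 0.53   -0.0634  0.026 ]
bar [0.4957 0.1189 0.06  ]
hinge [0.5989 0.1049 0.06  ]
disp [0.5375 0.028  0.    ]
top 2.4242424242424243
top (187.5, 227.3) [0.4969 0.4237 0.011 ] zmax [0.0221 0.0239] ext [0.049 0.05  0.015] 327
top (244.8, 301.5) [0.3271 0.2848 0.011 ] zmax [0.0283 0.0306] ext [0.065 0.065 0.022] 570
top (214.3, 138.2) [0.7126 0.3669 0.011 ] zmax [0.0285 0.0307] ext [0.066 0.067 0.023] 571
seat [ 0.5114 -0.064   0.026 ]
bar [0.4967 0.1247 0.06  ]
hinge [0.596 0.105 0.06 ]
disp [0.5284 0.0222 0.    ]
```

View pics/scene1.png

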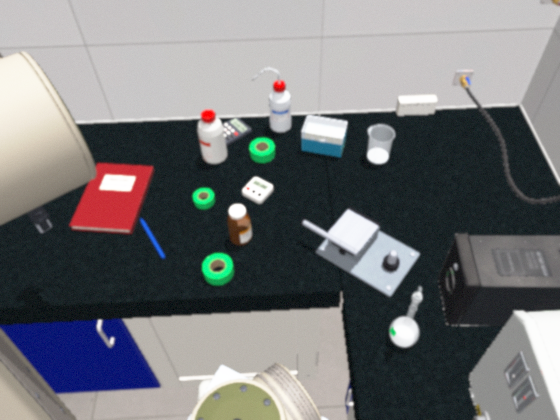

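View pics/top1.png

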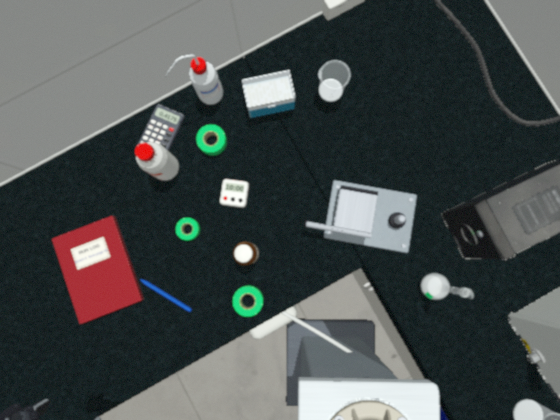

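Three green rolls show in the top picture: (187,229), (211,139) and (247,301). Only the one at (187,229) spans about 50 mm with its top near 22 mm. The other two span about 67 mm and are 30 mm high. Next is an enlarged crop, plus precise fits of the roll and the dispenser.

```bash
python3 - <<'E'
from h import *
im=cv2.imread('pics/top1.png')
a=cv2.resize(im[180:320,140:280],None,fx=4,fy=4,interpolation=cv2.INTER_CUBIC)
cv2.imwrite('pics/crop1.png',a)
for n in ['scene','top']:
    p=pickle.load(open(n+'1.pkl','rb'));C=cloud(p)
    # table offset
    print(n,'table z',np.nanmedian(C[...,2][(abs(C[...,2])<.01)]).round(4))
    hsv=cv2.cvtColor(p['pixels'],cv2.COLOR_RGB2HSV)
    m=((hsv[...,0]>50)&(hsv[...,0]<85)&(hsv[...,1]>120)).astype(np.uint8)
    c0=np.array([.495,.424])
    g=(np.hypot(*np.moveaxis(C[...,:2]-c0,-1,0))<.05)&(m>0)
    Q=C[g]; top=Q[Q[:,2]>.018]
    (x,y),r=cv2.minEnclosingCircle((top[:,:2]*1000).astype(np.float32))
    print('roll top encl',x,y,r,'n',len(top), 'mean',top.mean(0))
    # hull on colour mask -> project contour onto mean
    ys,xs=np.nonzero(g); hull=cv2.convexHull(np.stack([xs,ys],1).astype(np.int32))[:,0]
    W=np.array([onz(p,q,.022)[:2] for q in hull]);(x,y),r=cv2.minEnclosingCircle((W*1000).astype(np.float32)); print('mask on z22',x,y,r)
    # dispenser plate plane z~8mm
    s=silhouettes(p,'dispenser')
    d=C[(C[...,0]>.42)&(C[...,0]<.64)&(C[...,1]>-.12)&(C[...,1]<.16)&(C[...,2]>.005)&(C[...,2]<.012)]
    rect=cv2.minAreaRect((d[:,:2]*1000).astype(np.float32)); print('plate',rect)
    ft=C[(C[...,0]>.42)&(C[...,0]<.66)&(C[...,1]>-.12)&(C[...,1]<.2)&(C[...,2]>.050)&(C[...,2]<.075)]
    print('flap pts',len(ft),cv2.minAreaRect((ft[:,:2]*1000).astype(np.float32)), np.percentile(ft[:,2],[5,50,95]))
    sp=C[(np.hypot(C[...,0]-.52,C[...,1]+.064)<.035)&(C[...,2]>.04)]
    print('spindle',len(sp),np.median(sp,0),sp[:,2].max() if len(sp) else 0)
E
```

```text
scene table z 0.0004
roll top encl 493.280517578125 421.28192138671875 27.87810516357422 n 201 mean [0.49053038 0.42082773 0.02199257]
mask on z22 481.98822021484375 416.0169372558594 46.00469207763672
plate ((531.2891235351562, 20.55059051513672), (270.15570068359375, 208.98699951171875), 89.38143920898438)
flap pts 1679 ((533.6785278320312, 34.455291748046875), (222.00759887695312, 111.15535736083984), 81.2764892578125) [0.05650043 0.06318814 0.06679523]
spindle 78 [ 0.51455842 -0.06631099  0.05285141] 0.06063949607252761
top table z 0.0003
roll top encl 494.5131530761719 423.2978210449219 26.510086059570312 n 275 mean [0.4937448  0.42338653 0.02207833]
mask on z22 493.1630554199219 421.3111267089844 31.90029525756836
plate ((531.2421264648438, 21.042999267578125), (262.3586120605469, 204.8594512939453), 85.99588012695312)
flap pts 2056 ((534.5743408203125, 36.11177062988281), (222.59178161621094, 107.1732177734375), 81.57272338867188) [0.05941363 0.06333653 0.06670079]
spindle 70 [ 0.51920585 -0.06197281  0.05439148] 0.0602689655687646
```

View pics/crop1.png

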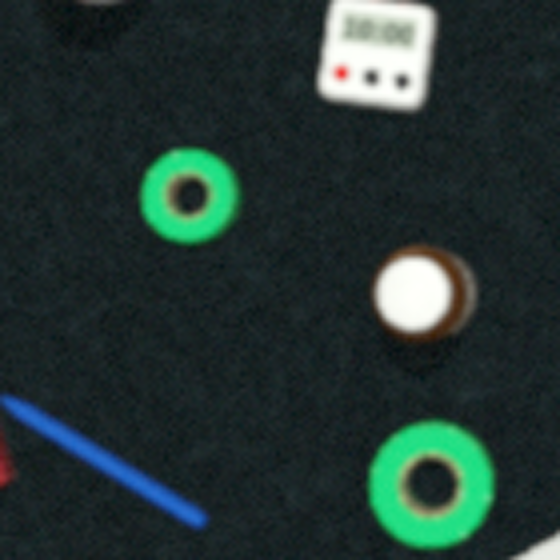

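The crop shows the small green roll at full-picture (187,229), visibly smaller than the one at (247,301), so that is the target. Next: fit the dispenser's pose.

```bash
cat > fit.py <<'E'
from h import *
from scipy.optimize import minimize
def load(n): return pickle.load(open(n,'rb'))
def R2(yaw): return np.array([[np.cos(yaw),-np.sin(yaw)],[np.sin(yaw),np.cos(yaw)]])
def d2w(x,y,yaw,P):
    P=np.atleast_2d(np.array(P,float)); o=P.copy(); o[:,:2]=P[:,:2]@R2(yaw).T+[x,y]; return o
E
python3 - <<'E'
from fit import *
# plate visible edges: front, rear, right lines, bar. gradient score
L=[]
def seg(a,b,n=60): return np.linspace(a,b,n)
S=[seg((-.07,-.125,.008),(-.07,.075,.008)),seg((-.07,-.125,.008),(.07,-.125,.008)),seg((.07,-.125,.008),(.07,.075,.008)),seg((-.07,.075,.008),(.07,.075,.008)),
   seg((-.056,.063,.060),(-.056,.12,.060)),seg((-.044,.063,.060),(-.044,.12,.060))]
imgs={}
for n in ['scene','top']:
    p=load(n+'1.pkl');g=cv2.GaussianBlur(cv2.cvtColor(p['pixels'],cv2.COLOR_RGB2GRAY).astype(np.float32),(0,0),1.0)
    G=np.hypot(cv2.Sobel(g,cv2.CV_32F,1,0),cv2.Sobel(g,cv2.CV_32F,0,1));imgs[n]=(p,G/G.max())
def score(v,ns):
    s=0
    for n in ns:
        p,G=imgs[n]
        q=proj(p,d2w(*v,np.concatenate(S))).astype(np.float32)
        s+=cv2.remap(G,q[None,:,0],q[None,:,1],cv2.INTER_LINEAR).mean()
    return -s
for ns in (['top'],['scene'],['scene','top']):
    best=min((score((x,y,a),ns),x,y,a) for x in np.arange(.51,.56,.003) for y in np.arange(0,.05,.003) for a in np.radians(np.arange(-16,4,1.5)))
    r=minimize(score,best[1:],args=(ns,),method='Nelder-Mead',options=dict(xatol=1e-5,fatol=1e-6,initial_simplex=[np.array(best[1:])+d for d in ((0,0,0),(.002,0,0),(0,.002,0),(0,0,.02))]))
    print(ns,r.fun,r.x.round(4),np.degrees(r.x[2]).round(2),'seat',d2w(*r.x,(0,-.085,.026)).round(4),'bar',d2w(*r.x,(-.05,.095,.06)).round(4))
v=r.x
for n in ['scene','top']:
    p,_=imgs[n];im=cv2.imread(f'pics/{n}1.png');x0,y0={'scene':(290,190),'top':(295,165)}[n]
    c=cv2.resize(im[y0:y0+110,x0:x0+140],None,fx=5,fy=5,interpolation=cv2.INTER_CUBIC)
    t=np.linspace(0,2*np.pi,40)
    E=[np.stack([.019*np.cos(t),-.085+.019*np.sin(t),0*t+.026],1),np.stack([.010*np.cos(t),-.085+.010*np.sin(t),0*t+.051],1)]
    for s in S+E:
        q=(proj(p,d2w(*v,s))-[x0,y0]+.5)*5
        cv2.polylines(c,[q.astype(np.int32)],False,(0,0,255),1)
    cv2.imwrite(f'pics/fit_{n}.png',c)
a=cv2.imread('pics/fit_scene.png');b=cv2.imread('pics/fit_top.png')
cv2.imwrite('pics/fit.png',cv2.resize(np.vstack([a,b]),None,fx=.54,fy=.54))
E
```

```text
['top'] -0.5637455582618713 [ 0.5347  0.019  -0.1708] -9.79 seat [[ 0.5202 -0.0648  0.026 ]] bar [[0.5015 0.1211 0.06  ]]
['scene'] -0.5202345252037048 [ 0.5344  0.0183 -0.1823] -10.44 seat [[ 0.519  -0.0653  0.026 ]] bar [[0.5024 0.1207 0.06  ]]
['scene', 'top'] -1.0793817043304443 [ 0.5346  0.0188 -0.175 ] -10.03 seat [[ 0.5198 -0.0649  0.026 ]] bar [[0.5019 0.121  0.06  ]]
```

View pics/fit_top.png

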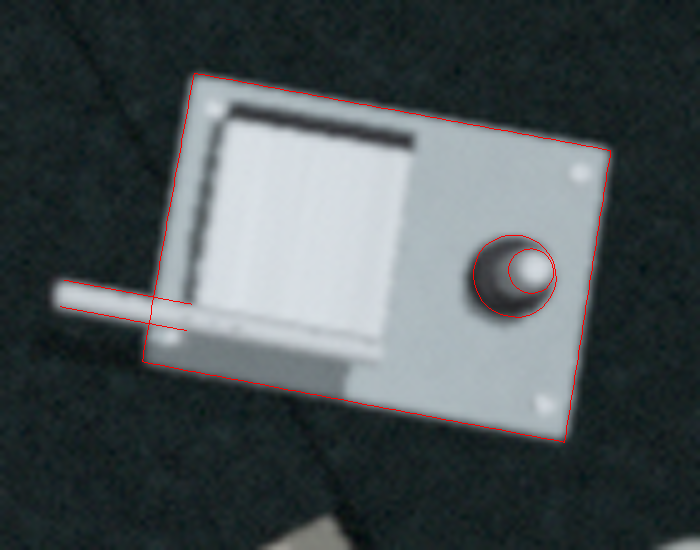

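View pics/fit_scene.png

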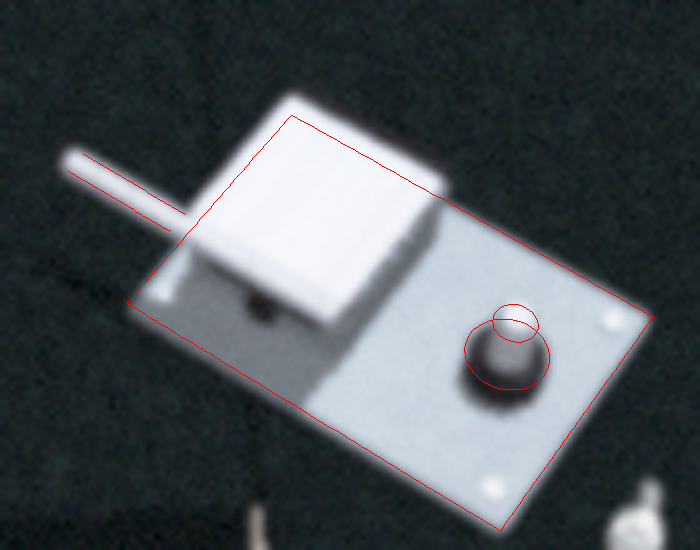

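The model outline lies on the plate, hub and bar edges in both pictures: seat (0.520,-0.065), bar (0.502,0.121), yaw -10°. Next is the same kind of edge fit for the roll, plus a helper that converts targets to tool axes.

```bash
cat > delta.py <<'E'
from h import *
from scipy.spatial.transform import Rotation as R
import sys
def tool():
    s=get_state();q=s['orientation'];return s,R.from_quat([q[1],q[2],q[3],q[0]])
def target(yaw,tilt=0):  # tool down, jaw (y) axis along world yaw(deg)
    c,s=np.cos(np.radians(yaw)),np.sin(np.radians(yaw))
    y=np.array([c,s,0]);z=np.array([0,0,-1.]);x=np.cross(y,z)
    return R.from_matrix(np.stack([x,y,z],1))
def delta(pos,yaw):
    s,r=tool();t=target(yaw)
    dr=np.degrees((r.inv()*t).as_rotvec())
    print('t',round(s['clock'],2),'tcp',s['tcp_pos'].round(4),'gap',round(s['finger_gap'],4),'F',s['wrist_force'].round(2))
    print('rot tool deg',dr.round(2),' shift now-frame cm',(r.inv().apply(np.array(pos)-s['tcp_pos'])*100).round(2),' shift after-turn cm',(t.inv().apply(np.array(pos)-s['tcp_pos'])*100).round(2))
if __name__=='__main__': delta([float(a) for a in sys.argv[1:4]],float(sys.argv[4]))
E
python3 - <<'E'
from fit import *
t=np.linspace(0,2*np.pi,90)
imgs={}
for n in ['scene','top']:
    p=load(n+'1.pkl')
    hsv=cv2.cvtColor(p['pixels'],cv2.COLOR_RGB2HSV)
    g=cv2.GaussianBlur(p['pixels'][...,1].astype(np.float32),(0,0),.8)
    imgs[n]=(p,np.hypot(cv2.Sobel(g,cv2.CV_32F,1,0),cv2.Sobel(g,cv2.CV_32F,0,1))/500)
def score(v,ns):
    s=0
    for n in ns:
        p,G=imgs[n]
        for r,w in((.026,1),(.013,.5)):
            q=proj(p,np.stack([v[0]+r*np.cos(t),v[1]+r*np.sin(t),0*t+.022],1)).astype(np.float32)
            s+=w*cv2.remap(G,q[None,:,0],q[None,:,1],cv2.INTER_LINEAR).mean()
    return -s
for ns in (['top'],['scene'],['scene','top']):
    best=min((score((x,y),ns),x,y) for x in np.arange(.48,.51,.0005) for y in np.arange(.405,.44,.0005));print(ns,best)
E
python3 delta.py .494 .4225 .05 -10
```

```text
['top'] (np.float32(-1.1037761), np.float64(0.4935), np.float64(0.42350000000000004))
['scene'] (np.float32(-1.023136), np.float64(0.494), np.float64(0.42400000000000004))
['scene', 'top'] (np.float32(-2.124374), np.float64(0.4935), np.float64(0.42350000000000004))
t 1.1 tcp [0.1655 0.5507 0.2313] gap 0.0856 F [ 0.08  0.46 -0.32]
rot tool deg [ 1.000e-02 -0.000e+00  8.328e+01]  shift now-frame cm [-35.15  -2.83  18.13]  shift after-turn cm [-6.92 34.58 18.13]
```

```bash
python3 -m inch '[[0,0,0,0,0,8.33,8.5],[0,0,0,0,0,8.33,8.5],[0,0,0,0,0,8.33,8.5],[0,0,0,0,0,8.33,8.5],[0,0,0,0,0,8.33,8.5]]' 30; python3 -m inch '[[0,0,0,0,0,8.33,8.5],[0,0,0,0,0,8.33,8.5],[0,0,0,0,0,8.33,8.5],[0,0,0,0,0,8.33,8.5],[0,0,0,0,0,8.33,8.5]]'; python3 delta.py .4935 .4237 .06 -10
```

```text
clock: 1.6
tcp_pos: [0.1654, 0.5507, 0.2313]
orientation: [0.0, 0.49, 0.872, 0.0]
wrist_force: [-0.6, 0.6, 0.3]
finger_gap: 0.0852
clock: 2.1
tcp_pos: [0.1654, 0.5507, 0.2313]
orientation: [-0.0, 0.768, 0.64, 0.0]
wrist_force: [0.3, -0.3, 0.5]
finger_gap: 0.0846
t 2.1 tcp [0.1654 0.5507 0.2313] gap 0.0846 F [ 0.26 -0.26  0.5 ]
rot tool deg [ 0.   -0.   -0.36]  shift now-frame cm [-6.6  34.56 17.13]  shift after-turn cm [-6.81 34.51 17.13]
```

```bash
python3 -m inch '[[-0.7,3.4,0.5,0,0,0,8.5],[-0.7,3.4,0.5,0,0,0,8.5],[-0.7,3.4,0.5,0,0,0,8.5],[-0.7,3.4,0.5,0,0,0,8.5],[-0.7,3.4,0.5,0,0,0,8.5]]'; python3 -m inch '[[-0.7,3.4,1.5,0,0,0,8.5],[-0.7,3.4,1.5,0,0,0,8.5],[-0.7,3.4,2,0,0,0,8.5],[-0.7,3.4,2.5,0,0,0,8.5],[-0.7,3.4,2.5,0,0,0,8.5]]';  python3 delta.py .4935 .4237 .06 -10
```

```text
clock: 2.6
tcp_pos: [0.3279, 0.4861, 0.2062]
orientation: [-0.0, 0.766, 0.643, 0.0]
wrist_force: [1.2, 0.2, -0.9]
finger_gap: 0.0846
clock: 3.1
tcp_pos: [0.4896, 0.4222, 0.1058]
orientation: [0.0, 0.766, 0.643, 0.001]
wrist_force: [0.6, 0.6, -0.0]
finger_gap: 0.0854
t 3.1 tcp [0.4896 0.4222 0.1058] gap 0.0854 F [ 0.61  0.62 -0.04]
rot tool deg [ 0.04 -0.05 -0.02]  shift now-frame cm [0.22 0.35 4.58]  shift after-turn cm [0.22 0.36 4.58]
```

```bash
python3 -m inch '[[0.1,0.15,2,0,0,0,8.5],[0,0,0,0,0,0,8.5],[0,0,0,0,0,0,8.5]]'; python3 delta.py .4935 .4237 .001 -10; python3 - <<'E'
from h import *
p=shot('top','top2.png');q=shot('scene','scene2.png')
a=p['pixels'][170:290,130:270];b=q['pixels'][140:260,140:280]
cv2.imwrite('pics/c2.png',cv2.cvtColor(cv2.resize(np.hstack([a,b]),None,fx=2.85,fy=2.85,interpolation=cv2.INTER_CUBIC),cv2.COLOR_RGB2BGR))
E
```

```text
clock: 3.4
tcp_pos: [0.4892, 0.4232, 0.0862]
orientation: [-0.0, 0.766, 0.643, -0.001]
wrist_force: [-0.2, -0.1, 1.0]
finger_gap: 0.085
t 3.4 tcp [0.4892 0.4232 0.0862] gap 0.085 F [-0.2  -0.09  1.04]
rot tool deg [-0.07  0.04 -0.02]  shift now-frame cm [0.13 0.43 8.52]  shift after-turn cm [0.12 0.42 8.52]
```

View pics/c2.png

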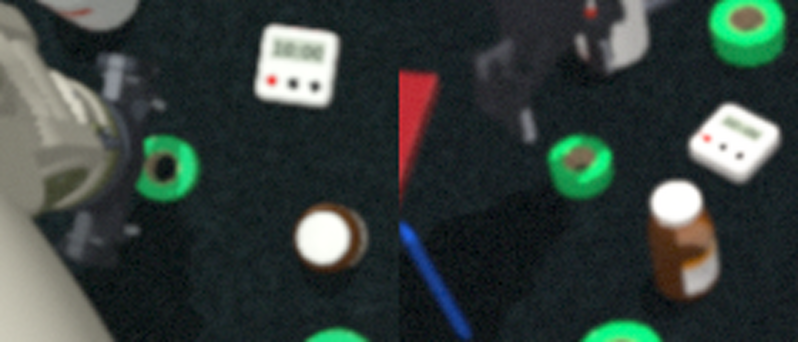

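The scene picture shows the open fingers above the roll (right panel (580,165)). Both pictures fit the offset expected from perspective. Timer and bottle are clear, so I'm descending.

```bash
python3 -m inch '[[0.13,0.43,1.5,0,0,0,8.5],[0,0,2,0,0,0,8.5],[0,0,2,0,0,0,8.5],[0,0,0.5,0,0,0,8.5],[0,0,0,0,0,0,8.5]]'; python3 delta.py .4935 .4237 .001 -10; python3 - <<'E'
from h import *
p=shot('top');q=shot('scene')
a=p['pixels'][170:290,130:270];b=q['pixels'][140:260,140:280]
cv2.imwrite('pics/c3.png',cv2.cvtColor(cv2.resize(np.hstack([a,b]),None,fx=2.85,fy=2.85,interpolation=cv2.INTER_CUBIC),cv2.COLOR_RGB2BGR))
E
```

```text
clock: 4.0
tcp_pos: [0.4934, 0.4238, 0.0254]
orientation: [-0.0, 0.766, 0.643, -0.001]
wrist_force: [0.2, 0.6, 0.3]
finger_gap: 0.0848
t 4.0 tcp [0.4934 0.4238 0.0254] gap 0.0848 F [0.16 0.56 0.34]
rot tool deg [-0.07  0.06  0.02]  shift now-frame cm [-0.    0.02  2.44]  shift after-turn cm [-0.01  0.02  2.44]
```

View pics/c3.png

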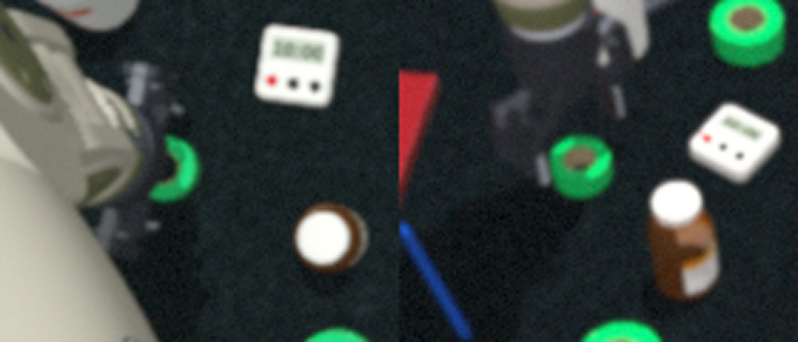

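In the right panel the fingertips (545,180) and (617,110) straddle the roll, with the midpoint on its axis (582,148). Lowering and gripping now.

```bash
python3 -m inch '[[0,0,1.2,0,0,0,8.5],[0,0,1.1,0,0,0,8.5],[0,0,0,0,0,0,8.5],[0,0,0,0,0,0,4.6],[0,0,0,0,0,0,4.6]]' 30; python3 -m inch '[[0,0,0,0,0,0,4.6],[0,0,0,0,0,0,4.6],[0,0,0,0,0,0,4.6]]'
```

```text
clock: 4.6
tcp_pos: [0.4943, 0.424, 0.0035]
orientation: [-0.0, 0.766, 0.643, 0.0]
wrist_force: [0.2, 0.3, -0.4]
finger_gap: 0.0587
clock: 4.9
tcp_pos: [0.4946, 0.4242, 0.0039]
orientation: [0.0, 0.766, 0.643, 0.001]
wrist_force: [-0.1, 0.6, 2.3]
finger_gap: 0.0504
```

```bash
python3 -m inch '[[0,0,0,0,0,0,4.6],[0,0,-1,0,0,0,4.6],[0,0,-3,0,0,0,4.6],[0,0,-3,0,0,0,4.6],[0,0,0,0,0,0,4.6]]'; python3 - <<'E'
from h import *
p=shot('top');q=shot('scene')
a=p['pixels'][170:290,130:270];b=q['pixels'][120:240,140:280]
cv2.imwrite('pics/c4.png',cv2.cvtColor(cv2.resize(np.hstack([a,b]),None,fx=2.85,fy=2.85,interpolation=cv2.INTER_CUBIC),cv2.COLOR_RGB2BGR))
for n,x in(('top',p),('scene',q)):
    for t in tip_of(x,'roll_center'): print(n,t['confidence'],t['location'],onz(x,t['location'],get_state()['tcp_pos'][2]+.009))
E
python3 delta.py .52 -.065 .1 -10
```

```text
clock: 5.4
tcp_pos: [0.4968, 0.4257, 0.0786]
orientation: [0.0, 0.766, 0.643, 0.004]
wrist_force: [0.7, -0.1, 0.1]
finger_gap: 0.0501
top 0.91 [212.2, 139.2] [0.68877506 0.35851435 0.08220066]
top 0.82 [247.7, 299.6] [0.3397027  0.2721325  0.08220066]
top 0.47 [178.0, 225.6] [0.49562131 0.42712899 0.08220066]
scene 0.96 [217.8, 270.9] [0.29388786 0.24553796 0.08142517]
scene 0.87 [262.5, 150.8] [0.64754403 0.33444542 0.08142517]
scene 0.83 [201.7, 178.8] [0.49788296 0.41987339 0.08142517]
t 5.6 tcp [0.4935 0.4234 0.0724] gap 0.0501 F [ 0.36  0.23 -0.02]
rot tool deg [-0.07  0.06 -0.02]  shift now-frame cm [-47.64  11.11  -2.72]  shift after-turn cm [-47.64  11.1   -2.76]
```

View pics/c4.png

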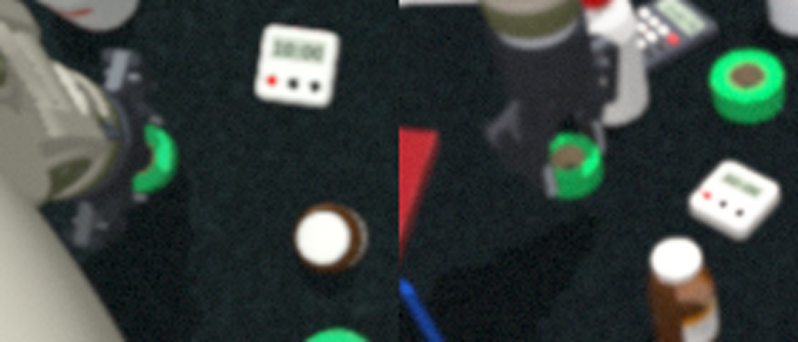

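The roll is held and shows lifted at (575,165) in the right panel. Raising it above bottle height and carrying it over to the spindle.

```bash
python3 -m inch '[[0,0,-3.5,0,0,0,4.6],[0,0,-4,0,0,0,4.6],[-3,0.7,0,0,0,0,4.6],[-4,0.9,0,0,0,0,4.6],[-4,0.9,0,0,0,0,4.6]]'; python3 -m inch '[[-4,0.9,0,0,0,0,4.6],[-4,0.9,0,0,0,0,4.6],[-4,0.9,0,0,0,0,4.6],[-4,0.9,0,0,0,0,4.6],[-4,0.9,0,0,0,0,4.6]]';python3 -m inch '[[-4,0.9,0,0,0,0,4.6],[-4,0.9,0,0,0,0,4.6],[-4,0.9,0,0,0,0,4.6],[-3,0.9,0,0,0,0,4.6],[0,0,0,0,0,0,4.6]]'; python3 delta.py .52 -.065 .1 -10
```

```text
clock: 6.1
tcp_pos: [0.4988, 0.3101, 0.147]
orientation: [-0.0, 0.766, 0.643, -0.001]
wrist_force: [0.3, -0.6, -0.1]
finger_gap: 0.0504
clock: 6.6
tcp_pos: [0.508, 0.1048, 0.1469]
orientation: [-0.001, 0.766, 0.643, -0.001]
wrist_force: [0.9, -0.4, -0.4]
finger_gap: 0.0503
clock: 7.1
tcp_pos: [0.5183, -0.051, 0.147]
orientation: [-0.0, 0.768, 0.641, -0.001]
wrist_force: [-0.1, 0.9, -1.5]
finger_gap: 0.0501
t 7.1 tcp [ 0.5183 -0.051   0.147 ] gap 0.0501 F [-0.08  0.89 -1.45]
rot tool deg [-0.09  0.04 -0.31]  shift now-frame cm [-1.35  0.43  4.7 ]  shift after-turn cm [-1.35  0.41  4.7 ]
```

```bash
python3 -m inch '[[-1.2,0.4,2.5,0,0,0,4.6],[-0.15,0,2.5,0,0,0,4.6],[0,0,0.8,0,0,0,4.6],[0,0,0,0,0,0,4.6],[0,0,0,0,0,0,4.6]]'; python3 delta.py .52 -.065 .1 -10; python3 - <<'E'
from h import *
p=shot('top');q=shot('scene');z=get_state()['tcp_pos'][2]
pickle.dump(p,open('top5.pkl','wb'));pickle.dump(q,open('scene5.pkl','wb'))
for n,x in(('top',p),('scene',q)):
    for t in tip_of(x,'roll_center'): print(n,round(t['confidence'],2),np.round(t['location'],1),onz(x,t['location'],z+.007).round(4))
a=p['pixels'][160:280,330:470];b=q['pixels'][180:300,310:450]
cv2.imwrite('pics/c5.png',cv2.cvtColor(cv2.resize(np.hstack([a,b]),None,fx=2.85,fy=2.85,interpolation=cv2.INTER_CUBIC),cv2.COLOR_RGB2BGR))
E
```

```text
clock: 7.6
tcp_pos: [0.5202, -0.0609, 0.0906]
orientation: [-0.0, 0.766, 0.643, -0.0]
wrist_force: [-0.4, 0.5, -0.2]
finger_gap: 0.0501
t 7.6 tcp [ 0.5202 -0.0609  0.0906] gap 0.0501 F [-0.36  0.52 -0.22]
rot tool deg [-0.02 -0.01  0.03]  shift now-frame cm [-0.41  0.05 -0.94]  shift after-turn cm [-0.41  0.05 -0.94]
top 0.95 [246.5 301.7] [0.3372 0.2732 0.0984]
top 0.79 [405.6 213.3] [ 0.527  -0.0611  0.0984]
top 0.74 [214.  139.3] [0.6838 0.3515 0.0984]
scene 0.93 [218.9 271.8] [0.2851 0.2349 0.0984]
scene 0.7 [395.4 239.8] [ 0.5246 -0.0621  0.0984]
scene 0.66 [263.4 150.3] [0.6356 0.3242 0.0984]
```

View pics/c5.png

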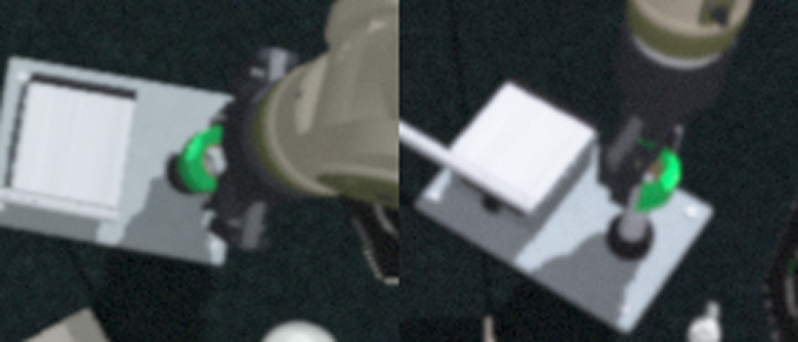

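```bash
python3 - <<'E'
from fit import *
s=get_state();print(s['tcp_pos'].round(4),s['clock'])
x0,y0,z0=s['tcp_pos'];t=np.linspace(0,2*np.pi,80)
out=[]
for n,(cx,cy) in (('top',(375,190)),('scene',(360,205))):
    p=load(n+'5.pkl');c=cv2.cvtColor(cv2.resize(p['pixels'][cy:cy+65,cx:cx+65],None,fx=6,fy=6,interpolation=cv2.INTER_CUBIC),cv2.COLOR_RGB2BGR)
    def dr(x,y,z,r,col):
        q=(proj(p,np.stack([x+r*np.cos(t),y+r*np.sin(t),0*t+z],1))-[cx,cy]+.5)*6
        cv2.polylines(c,[q.astype(np.int32)],True,col,1)
    for dz in (-.004,.018): dr(x0,y0,z0+dz,.026,(0,0,255))
    dr(x0,y0,z0+.018,.013,(0,0,255))
    dr(.52,-.065,.051,.010,(255,0,0)); dr(.52,-.065,.026,.019,(255,0,0))
    out.append(c)
cv2.imwrite('pics/c6.png',np.hstack(out))
E
```

```text
[ 0.521  -0.0614  0.0914] 7.8
```

View pics/c6.png

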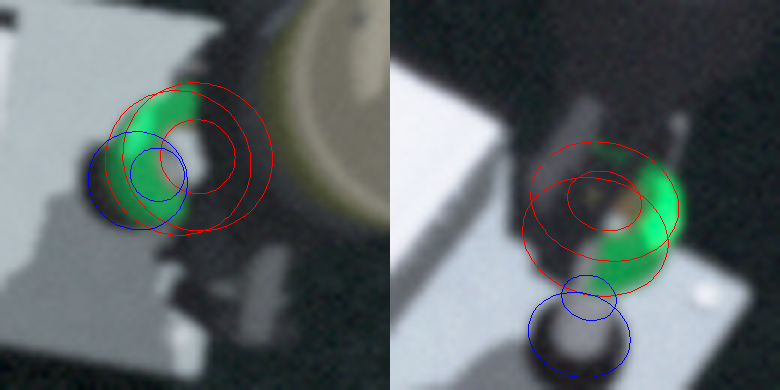

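In both views the red outline predicted from the TCP matches the visible green arcs to about 1 mm. Centering over the spindle (blue) and lowering with force checks.

```bash
python3 -m inch '[[-0.38,0.05,1,0,0,0,4.6],[0,0,1.5,0,0,0,4.6],[0,0,0,0,0,0,4.6],[0,0,0,0,0,0,4.6]]'; python3 delta.py .52 -.065 .055 -10;python3 delta.py .52 -.065 .055 -10
```

```text
clock: 8.2
tcp_pos: [0.5195, -0.0654, 0.065]
orientation: [-0.0, 0.766, 0.643, -0.0]
wrist_force: [-0.3, -0.2, -0.8]
finger_gap: 0.0498
t 8.2 tcp [ 0.5195 -0.0654  0.065 ] gap 0.0498 F [-0.26 -0.21 -0.79]
rot tool deg [-0.06 -0.01 -0.03]  shift now-frame cm [0.04 0.04 1.  ]  shift after-turn cm [0.04 0.04 1.  ]
t 8.2 tcp [ 0.5195 -0.0654  0.065 ] gap 0.0498 F [-0.26 -0.21 -0.79]
rot tool deg [-0.06 -0.01 -0.03]  shift now-frame cm [0.04 0.04 1.  ]  shift after-turn cm [0.04 0.04 1.  ]
```

```bash
python3 -m inch '[[0,0,0.5,0,0,0,4.6],[0,0,0.5,0,0,0,4.6],[0,0,0,0,0,0,4.6]]'; python3 -m inch '[[0,0,0.5,0,0,0,4.6],[0,0,0,0,0,0,4.6]]'
```

```text
clock: 8.5
tcp_pos: [0.5196, -0.0652, 0.0548]
orientation: [-0.0, 0.766, 0.643, -0.0]
wrist_force: [-0.3, -1.0, -0.5]
finger_gap: 0.0504
clock: 8.7
tcp_pos: [0.5196, -0.0652, 0.0497]
orientation: [-0.0, 0.766, 0.643, -0.0]
wrist_force: [-0.6, 0.0, 0.1]
finger_gap: 0.0502
```

```bash
python3 -m inch '[[0,0,0.6,0,0,0,4.6],[0,0,0.6,0,0,0,4.6],[0,0,0,0,0,0,4.6]]'; python3 -m inch '[[0,0,0.3,0,0,0,4.6],[0,0,0,0,0,0,4.6]]'; python3 -m inch '[[0,0,0.2,0,0,0,4.6],[0,0,0,0,0,0,4.6]]'
```

```text
clock: 9.0
tcp_pos: [0.5192, -0.0651, 0.0372]
orientation: [-0.001, 0.766, 0.643, -0.0]
wrist_force: [-0.8, -1.2, -1.3]
finger_gap: 0.0498
clock: 9.2
tcp_pos: [0.5198, -0.0653, 0.0349]
orientation: [-0.0, 0.766, 0.643, -0.0]
wrist_force: [-1.0, -0.2, -0.6]
finger_gap: 0.0503
clock: 9.4
tcp_pos: [0.5199, -0.0653, 0.0332]
orientation: [-0.0, 0.766, 0.643, -0.0]
wrist_force: [-0.8, -0.5, -1.1]
finger_gap: 0.0502
```

```bash
python3 - <<'E'
from h import *
p=shot('top');q=shot('scene')
pickle.dump(p,open('top7.pkl','wb'));pickle.dump(q,open('scene7.pkl','wb'))
a=p['pixels'][190:255,370:435];b=q['pixels'][205:270,360:425]
cv2.imwrite('pics/c7.png',cv2.cvtColor(cv2.resize(np.hstack([a,b]),None,fx=6,fy=6,interpolation=cv2.INTER_CUBIC),cv2.COLOR_RGB2BGR))
s=get_state();print(s['tcp_pos'],s['wrist_force'],s['finger_gap'])
E
```

```text
[ 0.51999523 -0.0653461   0.0333245 ] [-0.24024112 -0.71605146 -0.69347645] 0.05028353618631057
```

View pics/c7.png

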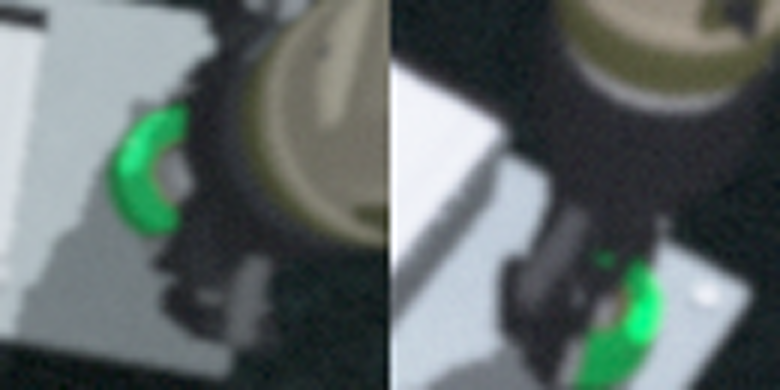

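The roll's ring surrounds the steel spindle: top view (165,170), scene view (610,305), with the spindle visible in the hole. Continuing down to contact.

```bash
python3 -m inch '[[0,0,0.2,0,0,0,4.6],[0,0,0,0,0,0,4.6]]'; python3 -m inch '[[0,0,0.15,0,0,0,4.6],[0,0,0,0,0,0,4.6]]'
```

```text
clock: 9.7
tcp_pos: [0.5198, -0.0653, 0.0311]
orientation: [-0.0, 0.766, 0.643, -0.0]
wrist_force: [-1.2, 0.9, 0.0]
finger_gap: 0.0504
clock: 9.9
tcp_pos: [0.5201, -0.0654, 0.0299]
orientation: [0.0, 0.766, 0.643, 0.0]
wrist_force: [0.7, -0.9, -0.6]
finger_gap: 0.0504
```

```bash
python3 -m inch '[[0,0,0.1,0,0,0,4.6],[0,0,0,0,0,0,4.6]]'; python3 -m inch '[[0,0,0.1,0,0,0,4.6],[0,0,0,0,0,0,4.6]]';
```

```text
clock: 10.1
tcp_pos: [0.5201, -0.0654, 0.0297]
orientation: [0.0, 0.766, 0.643, 0.0]
wrist_force: [-2.5, -0.1, 8.3]
finger_gap: 0.0502
clock: 10.3
tcp_pos: [0.5201, -0.0655, 0.0297]
orientation: [0.001, 0.766, 0.643, 0.0]
wrist_force: [-5.9, 1.4, 16.0]
finger_gap: 0.0503
```

Contact at z 0.0297, as expected for a seated roll. Relieving the push and releasing.

```bash
python3 -m inch '[[0,0,-0.18,0,0,0,4.6],[0,0,0,0,0,0,4.6],[0,0,0,0,0,0,7.5],[0,0,0,0,0,0,7.5],[0,0,0,0,0,0,7.5]]'; python3 -m inch '[[0,0,0,0,0,0,7.5],[0,0,-1.5,0,0,0,7.5],[0,0,-4,0,0,0,7.5],[0,0,-4,0,0,0,7.5],[0,0,-2,0,0,0,7.5]]'; python3 delta.py .5019 .121 .14 -10
```

```text
clock: 10.8
tcp_pos: [0.5198, -0.0653, 0.0293]
orientation: [-0.0, 0.766, 0.643, -0.0]
wrist_force: [0.5, -0.3, -0.9]
finger_gap: 0.075
clock: 11.3
tcp_pos: [0.5214, -0.0657, 0.1479]
orientation: [0.002, 0.766, 0.643, 0.001]
wrist_force: [-0.1, 0.7, 0.3]
finger_gap: 0.0746
t 11.3 tcp [ 0.5214 -0.0657  0.1479] gap 0.0746 F [-0.14  0.68  0.32]
rot tool deg [ 0.24  0.02 -0.02]  shift now-frame cm [18.05 -5.18  0.76]  shift after-turn cm [18.05 -5.17  0.79]
```

```bash
python3 -m inch '[[3.6,-1.03,0,0,0,0,7.5],[3.6,-1.03,0,0,0,0,7.5],[3.6,-1.03,0,0,0,0,7.5],[3.6,-1.03,0,0,0,0,7.5],[3.6,-1.03,0,0,0,0,7.5]]';python3 -m inch '[[0,0,0,0,0,0,7.5],[0,0,0,0,0,0,7.5]]'; python3 delta.py .5019 .121 .041 -10;  python3 - <<'E'
from fit import *
p=shot('top');q=shot('scene')
pickle.dump(p,open('top8.pkl','wb'));pickle.dump(q,open('scene8.pkl','wb'))
v=(.5346,.0188,-.175);t=np.linspace(0,2*np.pi,60);o=[]
for x,(cx,cy) in ((p,(370,195)),(q,(360,205))):
    C=cloud(x)
    hsv=cv2.cvtColor(x['pixels'],cv2.COLOR_RGB2HSV);m=(hsv[...,0]>50)&(hsv[...,0]<85)&(hsv[...,1]>120)&(np.hypot(C[...,0]-.52,C[...,1]+.065)<.05)
    Q=C[m];print('roll z pct',np.percentile(Q[:,2],[5,50,90,97]).round(4),Q[Q[:,2]>.043].mean(0).round(4))
    T=Q[Q[:,2]>.042];A=np.c_[T[:,:2]-T[:,:2].mean(0),np.ones(len(T))];print('tilt',np.linalg.lstsq(A,T[:,2],rcond=None)[0].round(3))
    c=cv2.cvtColor(cv2.resize(x['pixels'][cy:cy+65,cx:cx+65],None,fx=6,fy=6,interpolation=cv2.INTER_CUBIC),cv2.COLOR_RGB2BGR);c0=c.copy()
    for z,r in((.026,.026),(.048,.026),(.048,.013)):
        w=d2w(*v,np.stack([r*np.cos(t),-.085+r*np.sin(t),0*t+z],1));cv2.polylines(c,[((proj(x,w)-[cx,cy]+.5)*6).astype(np.int32)],True,(0,0,255),1)
    o.append(c)
cv2.imwrite('pics/c8.png',np.hstack(o))
E
```

```text
clock: 11.8
tcp_pos: [0.5002, 0.1222, 0.1446]
orientation: [0.0, 0.766, 0.643, 0.0]
wrist_force: [1.1, 1.0, 0.2]
finger_gap: 0.0752
clock: 12.0
tcp_pos: [0.5003, 0.1215, 0.1445]
orientation: [0.0, 0.765, 0.644, -0.0]
wrist_force: [-0.2, -0.4, -0.0]
finger_gap: 0.0752
t 12.0 tcp [0.5003 0.1215 0.1445] gap 0.0752 F [-0.17 -0.39 -0.03]
rot tool deg [-0.    0.02  0.11]  shift now-frame cm [-0.02  0.17 10.35]  shift after-turn cm [-0.02  0.17 10.35]Traceback (most recent call last):
  File "<stdin>", line 8, in <module>
    return _quantile_unchecked(
        a, q, axis, out, overwrite_input, method, keepdims, weights)
    return _ureduce(a,
                    func=_quantile_ureduce_func,
    ...<5 lines>...
                    overwrite_input=overwrite_input,
                    method=method)
    r = func(a, **kwargs)
    result = _quantile(arr,
                       quantiles=q,
    ...<2 lines>...
                       out=out,
                       weights=wgt)
    slices_having_nans = np.isnan(arr[-1, ...])
                                  ~~~^^^^^^^^^
IndexError: index -1 is out of bounds for axis 0 with size 0
```

```bash
python3 - <<'E'
from fit import *
v=(.5346,.0188,-.175);t=np.linspace(0,2*np.pi,60);o=[]
for n in('top','scene'):
    x=load(n+'8.pkl');c=cv2.cvtColor(x['pixels'],cv2.COLOR_RGB2BGR)
    if n=='top': cv2.imwrite('pics/c8t.png',c)
    else:
        cx,cy=(280,150)
        c=cv2.resize(c[cy:cy+150,cx:cx+190],None,fx=4,fy=4,interpolation=cv2.INTER_CUBIC)
        for z,r in((.026,.026),(.048,.026),(.048,.013)):
            w=d2w(*v,np.stack([r*np.cos(t),-.085+r*np.sin(t),0*t+z],1));cv2.polylines(c,[((proj(x,w)-[cx,cy]+.5)*4).astype(np.int32)],True,(0,0,255),1)
        cv2.imwrite('pics/c8.png',c)
        C=cloud(x);hsv=cv2.cvtColor(x['pixels'],cv2.COLOR_RGB2HSV);m=(hsv[...,0]>50)&(hsv[...,0]<85)&(hsv[...,1]>120)&(np.hypot(C[...,0]-.52,C[...,1]+.065)<.05)
        Q=C[m];print(len(Q));print('roll z pct',np.percentile(Q[:,2],[5,50,90,97]).round(4),Q[Q[:,2]>.043].mean(0).round(4))
        T=Q[Q[:,2]>.043];A=np.c_[T[:,:2]-T[:,:2].mean(0),np.ones(len(T))];print('tilt',np.linalg.lstsq(A,T[:,2],rcond=None)[0].round(3))
E
```

```text
351
roll z pct [0.0308 0.0473 0.0499 0.0513] [ 0.5166 -0.0669  0.0479]
tilt [0.005 0.008 0.048]
```

View pics/c8t.png

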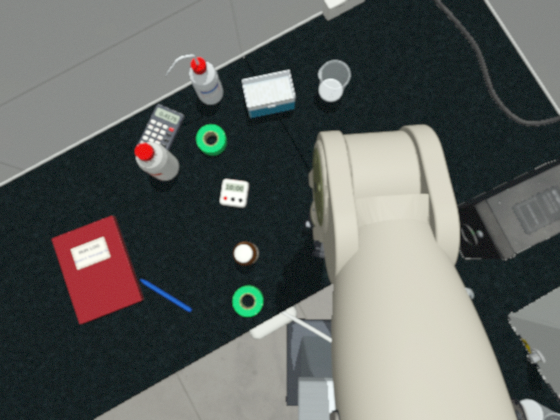

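View pics/c8.png

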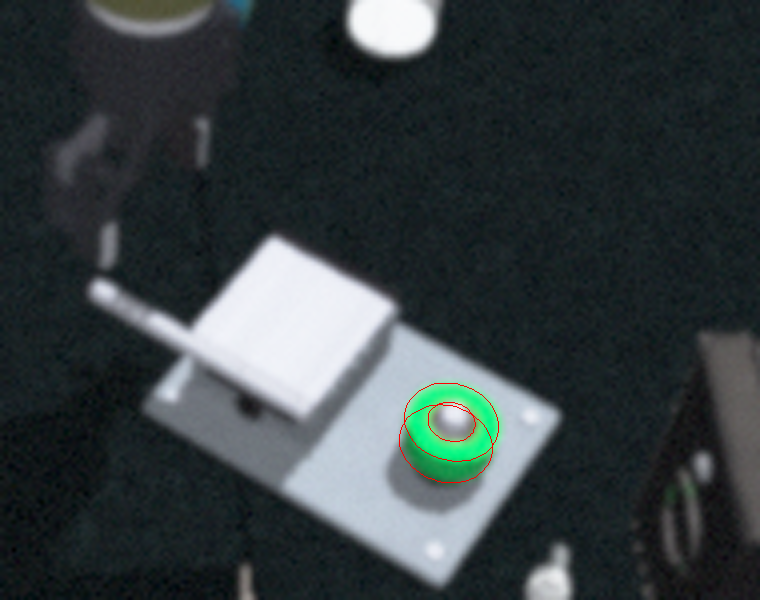

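Left of the arm, the top picture shows the timer (235,193) and bottle (245,253) unmoved. In the scene crop the seated outline (red) sits exactly on the roll at (450,430). Its top is measured at 48 mm with tilt below 1 %, so it is fully down. Next, the lift bar.

```bash
python3 -m inch '[[0,0.17,2.5,0,0,0,5.5],[0,0,2.5,0,0,0,5.5],[0,0,2.5,0,0,0,5.5],[0,0,2,0,0,0,5.5],[0,0,0.85,0,0,0,5.5]]';python3 -m inch '[[0,0,0,0,0,0,5.5],[0,0,0,0,0,0,5.5]]'; python3 delta.py .5019 .121 .041 -10;  python3 - <<'E'
from fit import *
q=shot('scene')
c=cv2.cvtColor(q['pixels'],cv2.COLOR_RGB2BGR)
cx,cy=(270,150)
cv2.imwrite('pics/c9.png',cv2.resize(c[cy:cy+120,cx:cx+150],None,fx=5,fy=5,interpolation=cv2.INTER_CUBIC))
E
```

```text
clock: 12.6
tcp_pos: [0.5011, 0.119, 0.0391]
orientation: [-0.001, 0.767, 0.642, -0.001]
wrist_force: [-1.0, -0.1, -0.5]
finger_gap: 0.055
clock: 12.8
tcp_pos: [0.5029, 0.12, 0.0418]
orientation: [0.0, 0.767, 0.642, 0.0]
wrist_force: [-0.4, 1.0, -0.2]
finger_gap: 0.0547
t 12.8 tcp [0.5029 0.12   0.0418] gap 0.0547 F [-0.38  0.96 -0.19]
rot tool deg [ 0.05 -0.01 -0.08]  shift now-frame cm [ 0.08 -0.12  0.08]  shift after-turn cm [ 0.08 -0.12  0.08]
```

View pics/c9.png

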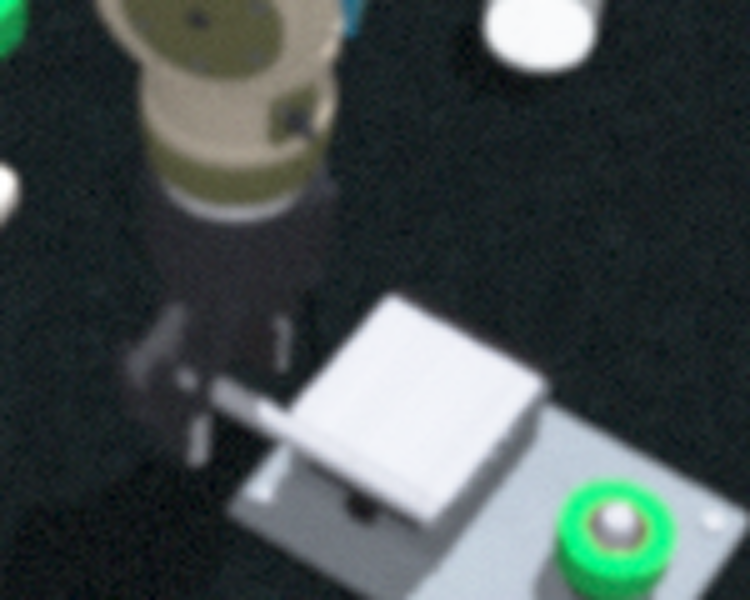

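The fingers (200,430) and (283,345) straddle the bar, with its end cap outside at (187,378). Closing at 40 N.

```bash
python3 -m inch '[[0,-0.1,0,0,0,0,0.8],[0,0,0,0,0,0,0.8],[0,0,0,0,0,0,0.8],[0,0,0,0,0,0,0.8],[0,0,0,0,0,0,0.8]]' 40;python3 -m inch '[[0,0,0,0,0,0,0.8],[0,0,0,0,0,0,0.8]]'; python3 delta.py .5019 .121 .041 -10
```

```text
clock: 13.35
tcp_pos: [0.5005, 0.1211, 0.0414]
orientation: [-0.0, 0.766, 0.643, -0.0]
wrist_force: [-4.1, 0.4, 5.7]
finger_gap: 0.0107
clock: 13.55
tcp_pos: [0.5006, 0.121, 0.0414]
orientation: [-0.0, 0.766, 0.643, -0.0]
wrist_force: [-5.5, 0.6, 6.7]
finger_gap: 0.0106
t 13.55 tcp [0.5006 0.121  0.0414] gap 0.0106 F [-5.54  0.58  6.71]
rot tool deg [-0.05 -0.02  0.01]  shift now-frame cm [0.02 0.13 0.04]  shift after-turn cm [0.02 0.13 0.04]
```

Bar gripped. Lifting along the arc of radius 95 mm in 5° steps.

```bash
python3 -m inch '[[0,0.04,-0.83,0,0,0,0.8],[0,0.11,-0.82,0,0,0,0.8],[0,0.18,-0.81,0,0,0,0.8],[0,0,0,0,0,0,0.8]]' 30;  python3 -m inch '[[0,0.25,-0.79,0,0,0,0.8],[0,0.32,-0.77,0,0,0,0.8],[0,0.38,-0.74,0,0,0,0.8],[0,0,0,0,0,0,0.8]]'; python3 - <<'E'
from fit import *
q=shot('scene')
c=cv2.cvtColor(q['pixels'],cv2.COLOR_RGB2BGR)
cx,cy=(270,150)
cv2.imwrite('pics/c10.png',cv2.resize(c[cy:cy+120,cx:cx+150],None,fx=5,fy=5,interpolation=cv2.INTER_CUBIC))
E
```

```text
clock: 13.95
tcp_pos: [0.5033, 0.1205, 0.0664]
orientation: [-0.001, 0.766, 0.643, -0.001]
wrist_force: [-5.6, 3.7, -1.4]
finger_gap: 0.0108
clock: 14.35
tcp_pos: [0.5115, 0.1191, 0.0894]
orientation: [-0.002, 0.766, 0.643, -0.001]
wrist_force: [-8.3, 4.1, 0.7]
finger_gap: 0.0105
```

View pics/c10.png

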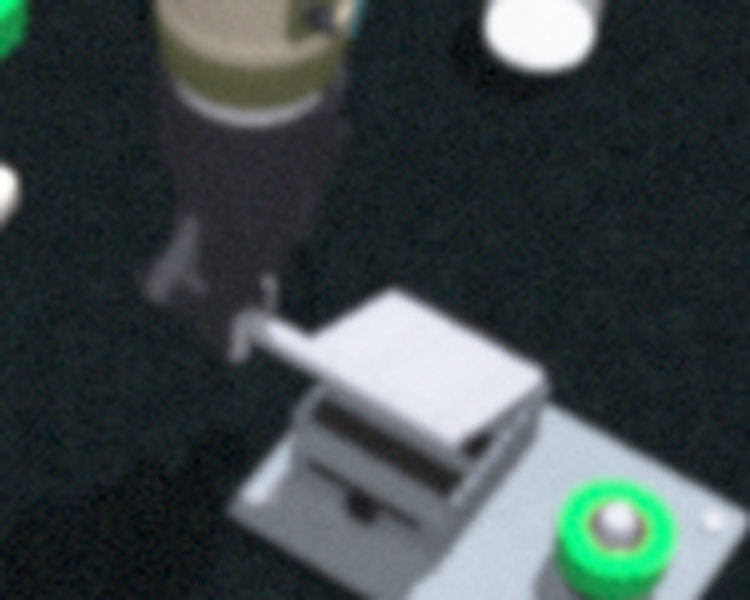

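The flap is up about 30° at (430,370), with the bar held at (245,335). Continuing.

```bash
python3 -m inch '[[0,0.42,-0.70,0,0,0,0.8],[0,0.50,-0.66,0,0,0,0.8],[0,0.55,-0.61,0,0,0,0.8],[0,0,0,0,0,0,0.8]]';  python3 -m inch '[[0,0.60,-0.56,0,0,0,0.8],[0,0.66,-0.5,0,0,0,0.8],[0,0.70,-0.45,0,0,0,0.8],[0,0,0,0,0,0,0.8],[0,0,0,0,0,0,0.8]]'; python3 - <<'E'
from fit import *
s=get_state();print(s['tcp_pos'].round(4),s['wrist_force'].round(2),s['finger_gap'])
q=shot('scene');pickle.dump(q,open('scene11.pkl','wb'))
c=cv2.cvtColor(q['pixels'],cv2.COLOR_RGB2BGR)
cx,cy=(270,150)
cv2.imwrite('pics/c11.png',cv2.resize(c[cy:cy+120,cx:cx+150],None,fx=5,fy=5,interpolation=cv2.INTER_CUBIC))
E
```

```text
clock: 14.8
tcp_pos: [0.5244, 0.117, 0.1093]
orientation: [-0.003, 0.766, 0.643, -0.002]
wrist_force: [-13.7, 5.0, 7.4]
finger_gap: 0.0106
clock: 15.3
tcp_pos: [0.5451, 0.1135, 0.1268]
orientation: [-0.001, 0.766, 0.643, -0.001]
wrist_force: [-16.4, 3.2, 19.9]
finger_gap: 0.0103
[0.5451 0.1135 0.1268] [-16.41   3.21  19.92] 0.0102734140115856
```

View pics/c11.png

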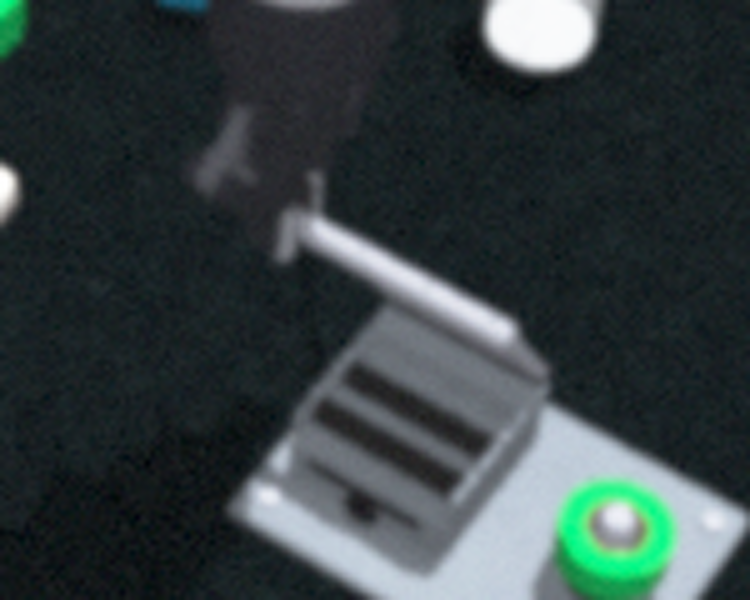

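The flap is up near 60°, with the bar running from (300,225) to (515,330). The wrist force has grown outward from the hinge (about 26 N), so I'm measuring the real angle from the picture before trimming.

```bash
cat > ang.py <<'E'
from fit import *
v=(.5346,.0188,-.175)
def run(q,lo,hi,ys,R=np.arange(.093,.0975,.002),dx=0,dz=0):
    g=cv2.GaussianBlur(cv2.cvtColor(q['pixels'],cv2.COLOR_RGB2GRAY).astype(np.float32),(0,0),.8)
    gx,gy=cv2.Sobel(g,cv2.CV_32F,1,0),cv2.Sobel(g,cv2.CV_32F,0,1)
    cam=np.array(q['T'])[:3,3];bd=d2w(0,0,v[2],(0,1,0))[0]
    def sc(th,rad):
        ax=np.array([[.045+dx-rad*np.cos(th),y,.06+dz+rad*np.sin(th)] for y in ys])
        W=d2w(*v,ax);s=0
        n=np.cross(W-cam,bd);n/=np.linalg.norm(n,axis=1,keepdims=True)
        for sg in(1,-1):
            a=proj(q,W+sg*.006*n);b=proj(q,W+sg*.007*n);d=b-a;d/=np.linalg.norm(d,axis=1,keepdims=True)
            a=a.astype(np.float32);G=[cv2.remap(k,a[None,:,0],a[None,:,1],cv2.INTER_LINEAR)[0] for k in(gx,gy)]
            s+=np.clip(-(G[0]*d[:,0]+G[1]*d[:,1]),0,150).mean()
        return s
    for rad in R:
        S=[(sc(np.radians(t),rad),t) for t in np.arange(lo,hi,.25)];print('R',round(rad,4),'best',max(S))
    C=cloud(q);P=C.reshape(-1,3);D=P.copy();D[:,:2]=(P[:,:2]-v[:2])@R2(v[2])
    return D
E
python3 - <<'E'
from ang import *
q=load('scene11.pkl')
D=run(q,48,72,np.linspace(-.01,.055,50))
print('shut check');run(load('scene1.pkl'),-6,8,np.linspace(.065,.12,50))
m=(D[:,1]>-.018)&(D[:,1]<.055)&(D[:,2]>.075)&(D[:,2]<.2)&(abs(D[:,0])<.06)
E=D[m];print(len(E),E.min(0),E.max(0))
# depth bar: fit cylinder centre in xz, radius 6mm
from scipy.optimize import least_squares
B=E[(E[:,2]>.115)]
f=least_squares(lambda c:np.hypot(B[:,0]-c[0],B[:,2]-c[1])-.006,[0,.135],loss='soft_l1',f_scale=.001)
c=f.x;print('bar xz',c,'n',len(B),'ang',np.degrees(np.arctan2(c[1]-.06,.045-c[0])),'rad',np.hypot(c[1]-.06,.045-c[0]))
E
```

```text
R 0.093 best (np.float64(300.0), np.float64(61.25))
R 0.095 best (np.float64(300.0), np.float64(61.25))
R 0.097 best (np.float64(300.0), np.float64(61.0))
shut check
R 0.093 best (np.float64(300.0), np.float64(3.25))
R 0.095 best (np.float64(300.0), np.float64(4.5))
R 0.097 best (np.float64(300.0), np.float64(5.75))
223 [-0.01406999 -0.01767175  0.07502328] [0.03075047 0.05472049 0.14997351]
bar xz [-0.00635104  0.14129227] n 184 ang 57.72004743335587 rad 0.09615280508206253
```

```bash
sed -i 's/,0,150)/,0,2000)/' ang.py; python3 - <<'E'
from ang import *
from scipy.optimize import least_squares
def cyl(q,ylo,yhi,x,z,w=.015):
    P=cloud(q).reshape(-1,3);D=P.copy();D[:,:2]=(P[:,:2]-v[:2])@R2(v[2])
    B=D[(D[:,1]>ylo)&(D[:,1]<yhi)&(np.hypot(D[:,0]-x,D[:,2]-z)<w)]
    f=least_squares(lambda c:np.hypot(B[:,0]-c[0],B[:,2]-c[1])-.006,[x,z],loss='soft_l1',f_scale=.001)
    c=f.x;print('cyl',c.round(4),len(B),'ang',np.degrees(np.arctan2(c[1]-.06,.045-c[0])).round(2),'rad',np.hypot(c[1]-.06,.045-c[0]).round(4))
for n in('scene1','top1'):
    print(n);run(load(n+'.pkl'),-6,8,np.linspace(.07,.115,50));cyl(load(n+'.pkl'),.07,.118,-.05,.06)
q=load('scene11.pkl');print('now');run(q,50,70,np.linspace(-.01,.055,50),R=np.arange(.091,.102,.002))
cyl(q,-.018,.055,-.005,.142,.012)
P=cloud(load('top1.pkl')).reshape(-1,3)
for n in ('top1','scene1'):
    P=cloud(load(n+'.pkl')).reshape(-1,3);D=P.copy();D[:,:2]=(P[:,:2]-v[:2])@R2(v[2])
    k=(abs(D[:,0])<.03)&(D[:,1]>-.01)&(D[:,1]<.05)&(D[:,2]>.05);print(n,'plate top z',np.median(D[k,2]).round(4))
    k=(abs(D[:,0])<.06)&(D[:,1]>-.06)&(D[:,1]<-.03)&(D[:,2]<.03);print(n,'base z',np.median(D[k,2]).round(4))
E
```

```text
scene1
R 0.093 best (np.float64(760.0719403957769), np.float64(-1.5))
R 0.095 best (np.float64(759.6490363874291), np.float64(0.5))
R 0.097 best (np.float64(759.537652366641), np.float64(2.25))
cyl [-0.0515  0.0603] 106 ang 0.16 rad 0.0965
top1
R 0.093 best (np.float64(514.4464334096941), np.float64(-6.0))
R 0.095 best (np.float64(606.5832259503959), np.float64(-6.0))
R 0.097 best (np.float64(579.7375790932683), np.float64(6.25))
cyl [-0.0507  0.0602] 116 ang 0.11 rad 0.0957
now
R 0.091 best (np.float64(677.011806529484), np.float64(59.25))
R 0.093 best (np.float64(677.6996217655874), np.float64(59.0))
R 0.095 best (np.float64(677.7218219976326), np.float64(59.0))
R 0.097 best (np.float64(678.1846359717963), np.float64(58.75))
R 0.099 best (np.float64(679.1344700150339), np.float64(58.75))
R 0.101 best (np.float64(678.8007315658548), np.float64(58.5))
cyl [-0.0064  0.1413] 183 ang 57.72 rad 0.0962
top1 plate top z 0.0631
top1 base z 0.0083
scene1 plate top z 0.0631
scene1 base z 0.0076
```

Depth (58.1°), bar edges (59°) and TCP travel together put the flap at about 58.5°. The bar has rolled about 4.6 mm along the pads, which accounts for the outward force. I'll trim +1.5° along the tangent, move slightly outward to relieve the force, and reduce the grip.

```bash
python3 -m inch '[[0,0,0,0,0,0,0.8],[0,0.07,-0.12,0,0,0,0.8],[0,0.08,-0.13,0,0,0,0.8],[0,0,0,0,0,0,0.8],[0,0,0,0,0,0,0.8]]' 25; cat > chk.py <<'E'
from ang import *
from scipy.optimize import least_squares
s=get_state();print(round(s['clock'],2),s['tcp_pos'].round(4),s['wrist_force'].round(2),s['finger_gap'].round(4),abs(s['qvel']).max().round(4))
q=shot('scene');pickle.dump(q,open('scene12.pkl','wb'))
run(q,52,68,np.linspace(-.01,.055,50),R=[.095],dx=-.001)
for n in range(2):
    P=cloud(q).reshape(-1,3);D=P.copy();D[:,:2]=(P[:,:2]-v[:2])@R2(v[2])
    B=D[(D[:,1]>-.018)&(D[:,1]<.055)&(np.hypot(D[:,0]+.0045,D[:,2]-.142)<.012)]
    f=least_squares(lambda c:np.hypot(B[:,0]-c[0],B[:,2]-c[1])-.006,[-.0045,.142],loss='soft_l1',f_scale=.001)
    c=f.x;print('cyl',c.round(4),'ang',np.degrees(np.arctan2(c[1]-.0603,.044-c[0])).round(2),'rad',np.hypot(c[1]-.0603,.044-c[0]).round(4))
    if n==0: q=shot('scene')
E
python3 chk.py
```

```text
clock: 15.85
tcp_pos: [0.5472, 0.1131, 0.1282]
orientation: [-0.001, 0.766, 0.643, -0.0]
wrist_force: [-11.9, 4.1, 11.4]
finger_gap: 0.0107Traceback (most recent call last):
  File "chk.py", line 3, in <module>
    s=get_state();print(round(s['clock'],2),s['tcp_pos'].round(4),s['wrist_force'].round(2),s['finger_gap'].round(4),abs(s['qvel']).max().round(4))
                                                                                            ^^^^^^^^^^^^^^^^^^^^^
AttributeError: 'float' object has no attribute 'round'
```

```bash
sed -i "s/s\['finger_gap'\].round(4)/s['finger_gap']/" chk.py; python3 chk.py
```

```text
15.85 [0.5472 0.1131 0.1282] [-11.85   4.08  11.39] 0.010735001407332091 0.002
R 0.095 best (np.float64(652.1809733834451), np.float64(61.0))
cyl [-0.0039  0.1426] ang 59.81 rad 0.0953
cyl [-0.0036  0.1423] ang 59.86 rad 0.0949
```

Depth and TCP travel now agree on 59.8–59.9°. The edge fit says 61°, and it was already about 1° high on the shut flap. I'll check steadiness and take a last full look before handing in.

```bash
python3 -m inch '[[0,0,0,0,0,0,0.8],[0,0,0,0,0,0,0.8],[0,0,0,0,0,0,0.8],[0,0,0,0,0,0,0.8],[0,0,0,0,0,0,0.8]]'; python3 -m inch '[[0,0,0,0,0,0,0.8],[0,0,0,0,0,0,0.8],[0,0,0,0,0,0,0.8],[0,0,0,0,0,0,0.8],[0,0,0,0,0,0,0.8]]'; python3 chk.py; python3 - <<'E'
from fit import *
q=load('scene12.pkl');c=cv2.cvtColor(q['pixels'],cv2.COLOR_RGB2BGR);cv2.imwrite('pics/c13.png',cv2.resize(c[120:300,170:430],None,fx=3,fy=3,interpolation=cv2.INTER_CUBIC))
C=cloud(q);hsv=cv2.cvtColor(q['pixels'],cv2.COLOR_RGB2HSV);m=(hsv[...,0]>50)&(hsv[...,0]<85)&(hsv[...,1]>120)&(np.hypot(C[...,0]-.52,C[...,1]+.065)<.05)
Q=C[m];print('roll top',np.median(Q[Q[:,2]>.043],0).round(4))
a=load('scene1.pkl')
for n in('timer','brown_bottle'): print(n,[np.round(t['location'],1) for t in tip_of(shot('scene'),n)][:1])
E
```

```text
clock: 16.45
tcp_pos: [0.5472, 0.1132, 0.1282]
orientation: [-0.001, 0.766, 0.643, -0.0]
wrist_force: [-9.8, 4.5, 12.3]
finger_gap: 0.0107
clock: 16.95
tcp_pos: [0.5472, 0.1131, 0.1282]
orientation: [-0.001, 0.766, 0.643, -0.0]
wrist_force: [-11.5, 3.2, 10.9]
finger_gap: 0.0107
16.95 [0.5472 0.1131 0.1282] [-11.51   3.23  10.93] 0.010669111677337424 0.0012
R 0.095 best (np.float64(650.7299367710351), np.float64(61.0))
cyl [-0.0038  0.1423] ang 59.77 rad 0.0949
cyl [-0.0039  0.1425] ang 59.75 rad 0.0951
roll top [ 0.5151 -0.0675  0.048 ]
timer [array([258.2, 191.4])]
brown_bottle [array([241.2, 237.8])]
```

View pics/c13.png

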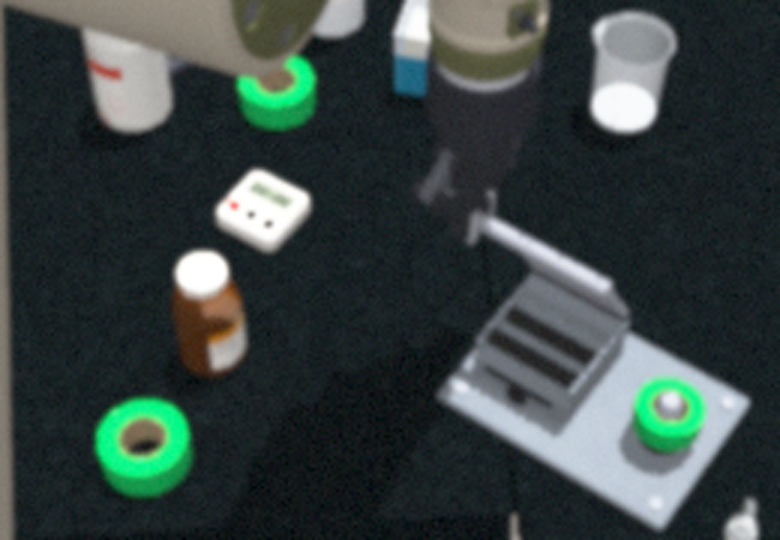

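The picture shows the small roll flat on the spindle at (670,410) and the flap held by its bar at (480,230). The timer (263,210) and bottle (208,312) stand upright where they were. The hold is steady, so I'm handing in.

```bash
python3 -c "
from workcell import workorder;print(workorder.hand_in())"
```

```text
the job is handed in; nothing more can be done
None
```

I put the smallest roll (52 mm) over the spindle, pressed it down until it touched the hub, and let go. I then gripped the lift bar, raised the flap to about 60°, and handed the job in at about 17 s while still holding it at 25 N.

- **Roll:** its top measured 48 mm above the worktop, which is the fully seated height. Tilt was under 1 %, and the spindle showed through the hole.
- **Flap angle:** depth measurement of the bar gave 59.8° and the travel of the tool gave 59.9°. The bar's edges in the picture gave 61°, which disagrees. That method also read about 1° high on the shut flap, so I trusted the other two.
- **Hold:** pose and opening stayed the same over the last second.
- **Wrist force:** it stood at about 16 N, and about 26 N before the last trim. The bar had rolled about 4.6 mm along the pads during the lift.
- **Bystanders:** the timer and brown bottle were still upright in their places in the last picture.

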